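# Open the flask reader and hold a flask down in its sprung cradle

## Task

Swing the reader's stiff lid up to about 100 degrees from shut (just past upright) and leave it standing there, then pick up the small round flask that stands out on the open table (not the one by the lamp in the back corner), set it upright in the reader's sprung ring cradle and press it straight down until the ring is at the bottom of its travel. The program finishes while still holding the flask pressed down, and the other things on the table stay where they are.

Things in the scene. Friction and masses are not known exactly. Their poses are not given: they have to be found in the camera images.
- reader: bench reader, fixed: flat grey base 175 x 150 mm, its top 35 mm above the table. Origin on the table under the axis of the ring cradle; its x points away from the robot towards the lid hinge, z up. The base reaches from x = -65 to +111 mm. Two hinge towers at x = 85, y = +-62 mm. Yaw within 0.25 rad of 0.
- lid (a joint): angle of the reader's white lid in rad: 0 = shut, lying level over the cradle; grows as the front edge swings up and back about the hinge at the far side; upright at 1.57; 100 degrees = 1.745; end stop at 2.3. The hinge is stiff (0.3 Nm of friction; about 3 N at the bar moves it) and the lid stays where it is left.
- lid_hinge (a point): middle of the hinge line of the lid: in the reader's frame at x = 85, y = 0, z = 92 mm; the hinge line runs along the reader's y.
- lid_bar (a point): middle of the lid's round steel handle bar: 10 mm thick, parallel to the hinge and 155 mm from it, 100 mm long between its side arms, 42 mm beyond the edge of the lid panel (140 mm wide, 10 mm thick). Pinched from above, a finger on each side, it turns between the fingers as the lid swings. In the reader's frame at x = 85 - 155 cos(lid), z = 92 + 155 sin(lid) mm.
- cradle (a joint): travel of the sprung ring cradle in m: 0 = up, 0.020 = fully down. The springs push up with 5 N at the top and 15 N at the bottom; the flask's own weight does not move it.
- cradle_seat (a point): centre of the level seat inside the aluminium ring cradle, where the flask's bottom rests; 62 mm above the table when up, 42 mm when down. The ring's wall stands 18 mm above the seat; inside it is 67 mm in diameter near the seat and flares to about 78 mm at the rim, 86 mm outside.
- flask: small round blue bottle with a black cap, 0.13 to 0.27 kg, standing upright on the open table left or right of the reader (a like one far back by the lamp is no part of the job). Origin at the centre of its underside. Body 62 mm in diameter, rounded shoulders up to 74 mm high; the cap is 24 mm in diameter, from 74 to 90 mm high, and can be gripped from above.
- timer: round kitchen-type timer, 62 mm wide and 35 mm high, bystander. Origin at the centre of its underside.
- probe: upright handle with a black grip on a round steel foot, 40 mm wide and 119 mm high, bystander. Origin at the centre of its underside.
- vial: slim dropper vial, 20 mm in diameter and 82 mm high, bystander. Origin at the centre of its underside.
- dish: round flat dish, 94 mm in diameter and 17 mm high, bystander. Origin at the centre of its underside.
Not all that is in view belongs to the job. There is more than one size of the flask; the one meant has the size given above.

How it is judged:
On the way, in this order (a step that is already met when the one before it is completed fails the run):
1. the lid stands at about 100 degrees, let go (value of joint lid between 1.57 and 1.92 rad and contact force between each of the arm, the fingers and reader below 0.3 N), for 0.3 s.
2. the flask sits upright in the ring cradle (horizontal distance between flask and cradle_seat below 0.005 m and z of flask in the frame of cradle_seat below 0.004 m and angle between flask's own z axis and vertical below 0.12 rad), for 0.2 s.
At the end, for the whole second after the job is handed in: At the end the fingers hold the flask down (at least 4 N on it, none on the reader): the ring cradle is 16 to 20 mm down, the flask sits on the seat (within 5 mm of centre, bottom within 4 mm of the seat), upright within 0.12 rad and still, and the lid stands at 90 to 110 degrees (all of step 2 and value of joint cradle above 0.016 m and contact force between flask and reader above 6 N and contact force between the fingers and flask above 4 N and contact force between the fingers and reader below 0.5 N and linear speed of flask below 0.02 m/s and value of joint lid between 1.57 and 1.92 rad); the arm keeps its last pose, push and grip.
It fails at once if the flask is tipped over (angle between flask's own z axis and vertical above 0.6 rad).
It fails at once if a bystander is pushed away or knocked over (distance of any of timer, probe, vial, dish from where it was at the start of the episode above 0.03 m or angle between any of probe, vial's own z axis and vertical above 0.5 rad).
It also fails if it takes over 64 s, if anything falls off the work surface, if the arm or the gripper's body presses on something with over 40 N, if the wrist force passes 120 N, or if a joint passes its speed limit or range.

## Robot

A 6-joint arm with a two-finger parallel gripper is mounted at the origin on a cart in front of the work surface, level with it; the furniture and walls round the work are solid. World frame = base frame: x ahead of the robot, y to its left, z up, the work surface at z = 0. Lengths are in m, angles in rad, forces in N, time in s.
With the tool pointing down it reaches from about 0.325 to 0.925 m from the base axis. Payload 3.1 kg.
Tool frame: the origin (TCP) lies at the very end of the fingers, on their centre line; the grasp point (between the pads) lies 19 mm behind it; z points along the fingers, y is the line along which they close (so a half turn about z gives the same grasp; the last joint's range is limited). The gripper opens to 85 mm and grips with 20 to 120 N. Pads are 22 mm wide; open, the fingers measure 114 mm over their backs; the gripper's body (76 mm by 85 mm) begins 54 mm behind the grasp point. The pads swing forward as they close: fully open they stand 13 mm farther back than shut.
Start: joints at [-1.416, 0.217, 1.613, -0, 1.311, -0.112], TCP at [0.165, -0.603, 0.231] pointing down, gripper open.
Joint ranges: [-2.75, 2.75], [-0.78, 2.1], [0.31, 2.55], [-1.13, 4.27], [0.13, 2.63], [-2.58, 2.58]. Speed limits (rad/s): [2.79, 2.79, 3.14, 3.14, 3.14, 3.14].

## Interface

Orientations are given as a unit quaternion [x, y, z, w].
In Python, from station import robot gives the robot as it stands.
- The arm moves only by the shell command python3 -m jog [FORCE], which reads ROWS from standard input. ROWS is 1 to 12 rows, parted by semicolons, with the numbers parted by commas; each row has 7 numbers: a rotation vector rx, ry, rz in rad, then dx, dy, dz in m, then the finger opening in m; each row shifts and turns the commanded pose from where the row before left it, along the tool's axes as they then stand; what a row does not reach is not made up. A row lasts 1/12 s, in which the tool goes at most 0.0417 m and 0.125 rad, less where a joint would pass 70% of its speed; a pose out of reach is approached as far as the arm can. The fingers move at their own pace and stop on an object; FORCE is the grip in N (left out, the last holds). Time passes only in rows, so rows that do not move let the fingers close. It prints the time, the measured TCP pose, the force, the opening and the grip force at its end. Input that does not fit is refused with a message, and nothing moves.
- robot.sense(): the state, without advancing time (a new reading comes with each control period).
- robot.capture(name): name is "scene" or "top"; returns (picture, depth): 420x560x3 uint8, red, green, blue; 420x560 float32, m along the optical axis (not along the pixel's ray), 0 where there is no reading.
- robot.camera_params(name): a dict with "mtx" (3x3 intrinsics, pixels), "D" ([k1, k2, p1, p2, k3] as OpenCV has them; the pictures are not rectified), "position" and "orientation" of the camera in the world. Camera axes: x right, y up, looking along -z (the intrinsics and any distortion apply to the point x, -y, -z); pixel columns grow to the right and rows downward; lengths in m; the calibration is good to about 2 mm. A picture is of the moment at which its call begins. camera_params takes no time and is no camera call.
- robot.hand_in(): hands the job in; it is judged then, once.
The state is a dict: "time_s": time; "joint_positions": joint angles; "joint_velocities": joint speeds; "tau": joint torques, N m; "ee_pos": TCP position; "ee_rot": TCP orientation; "force": force on the tool from outside, world axes, zero at the start; "moment": the same for the moment, N m; "gripper_width": finger opening in m; "grip_force": force on a finger pad.
Only numpy, scipy, OpenCV 4.12 (cv2) and the standard library are available. Lean on these libraries where they do the work, as an engineer would, in place of code of your own. Each camera call takes 0.05 s, during which the arm holds its last target. There are 200 camera calls.

## Working session

There is one attempt and no reset: what is moved stays moved. The work goes in short steps, Python scripts to look and compute and a shell command to move; the robot and the scene stay as the last step left them, time stands still between calls to the robot, and variables do not carry over. Pictures are saved under pics/ and viewed, at most 10 in all, crops included, and the job is handed in when it is done.

```bash
mkdir -p pics; ls
cat > h.py <<'E'
import numpy as np, cv2
from station import robot
from scipy.spatial.transform import Rotation as R
def cap(n,save=None):
    p,d=robot.capture(n)
    if save: cv2.imwrite('pics/'+save,cv2.cvtColor(p,cv2.COLOR_RGB2BGR))
    return p,d
def rays(n,uv):
    c=robot.camera_params(n)
    q=cv2.undistortPoints(np.array(uv,float).reshape(-1,1,2),np.array(c['mtx']),np.array(c['D'])).reshape(-1,2)
    v=np.c_[q[:,0],-q[:,1],-np.ones(len(q))]
    return np.array(c['position']),R.from_quat(c['orientation']).apply(v)
def onplane(n,uv,z):
    o,v=rays(n,uv); return o+v*((z-o[2])/v[:,2])[:,None]
def withdepth(n,uv,d):
    o,v=rays(n,uv); uv=np.array(uv).reshape(-1,2).astype(int)
    return o+v*d[uv[:,1],uv[:,0]][:,None]
E
python3 - <<'E'
from h import *
for n in('scene','top'):
    p,d=cap(n,n+'0.png'); c=robot.camera_params(n); print(n,c['position'],c['orientation'],c['mtx'],c['D'],(d>0).mean())
print(robot.sense())
E
```

```text
pics
scene [-0.333142   -0.59355898  0.60449549] [ 0.46538929 -0.26023012 -0.41477237  0.73733098] [[468.93547101   0.         274.50336386]
 [  0.         468.93547101 210.92846201]
 [  0.           0.           1.        ]] [-0.14701609  0.          0.          0.          0.        ] 0.9669557823129251
top [ 0.28686332 -0.04434841  1.51757475] [ 0.07854625 -0.07545986 -0.67345189  0.73116267] [[497.62496339   0.         276.08940396]
 [  0.         497.62496339 209.67727912]
 [  0.           0.           1.        ]] [-0.14660494  0.          0.          0.          0.        ] 0.9955399659863946
{'time_s': 0.1, 'joint_positions': array([-1.41617820e+00,  2.17714625e-01,  1.61479163e+00, -3.40709412e-06,
        1.31131521e+00, -1.12221539e-01]), 'joint_velocities': array([-0.00120022, -0.00236898, -0.00485697, -0.00105633, -0.00112637,
        0.00027851]), 'tau': array([-6.77920852e-04, -3.98074543e+01, -3.04972923e+01, -1.99268670e-04,
        4.21121615e-03, -7.65101987e-06]), 'ee_pos': array([ 0.16469439, -0.60213617,  0.23006721]), 'ee_rot': array([ 9.91112095e-01,  1.33024709e-01, -2.52673638e-05, -1.11411909e-03]), 'force': array([0.87484781, 0.3494185 , 0.61724324]), 'moment': array([ 0.03890127, -0.03812681,  0.00802787]), 'grip_force': 0.0, 'gripper_width': 0.08514273236686845}
```

View pics/scene0.png

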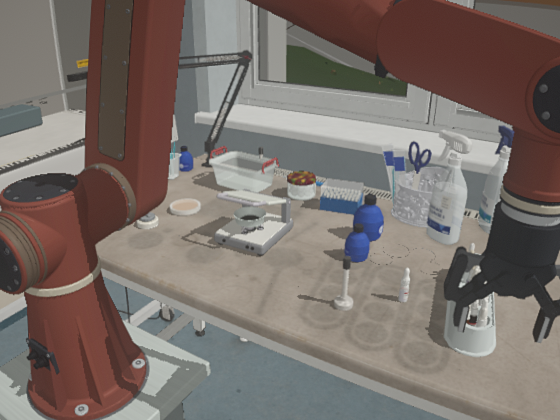

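View pics/top0.png

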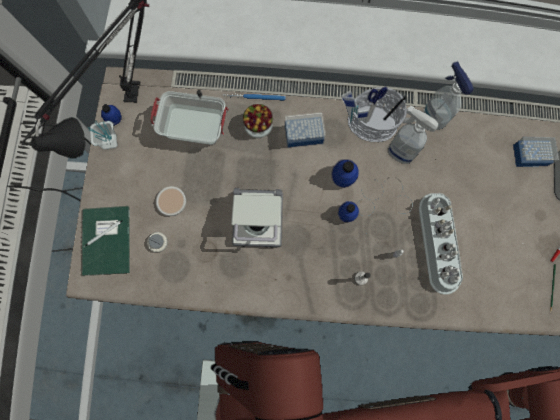

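Scene: the reader is at top px (257,218) with its lid down. Blue flasks are at (348,211), (345,173, larger) and (110,115, by the lamp). The bystanders are the probe (362,278), vial (402,253), timer (157,242) and dish (171,201).

Run:
```python
from h import *
p,d=cap('top'); s,ds=cap('scene')
hsv=cv2.cvtColor(p,cv2.COLOR_RGB2HSV)
m=cv2.inRange(hsv,(110,120,40),(130,255,255))
n,l,st,c=cv2.connectedComponentsWithStats(m)
for i in range(1,n):
    if st[i,4]>60:
        v,u=np.where(l==i); P=withdepth('top',np.c_[u,v],d)
        print('blue',st[i],c[i].round(1),'mean',np.median(P,0).round(3),'zmax',np.percentile(P[:,2],98).round(3))
# black caps near flasks
for (x0,x1,y0,y1) in((330,365,195,225),(325,365,155,190)):
    g=np.where(p[y0:y1,x0:x1].max(2)<50); uv=np.c_[g[1]+x0,g[0]+y0]; P=withdepth('top',uv,d); print('dark',uv.mean(0),len(uv),np.median(P,0).round(3),P[:,2].max())
# reader lid & profile
for uv in((257,200),(257,210),(240,200),(275,200),(240,220),(275,220),(257,222),(237,240),(277,240),(362,278),(402,253),(157,242),(171,201)):
    print(uv,withdepth('top',[uv],d).round(3)[0])
a=cv2.resize(cv2.cvtColor(p,cv2.COLOR_RGB2BGR)[180:260,215:300],None,fx=4.7,fy=4.7,interpolation=2)
b=cv2.resize(cv2.cvtColor(s,cv2.COLOR_RGB2BGR)[170:260,205:305],None,fx=4,fy=4.18,interpolation=2)
cv2.imwrite('pics/c1.png',np.hstack([a,b[:376]]))
```

```text
blue [371  88  15  11  62] [379.4  92.4] mean [ 0.956 -0.303  0.194] zmax 0.228
blue [102 105  19  19 230] [111.8 114.5] mean [0.877 0.525 0.057] zmax 0.087
blue [332 160  26  27 434] [344.1 174.4] mean [ 0.729 -0.218  0.079] zmax 0.106
blue [339 202  20  20 250] [347.6 212.2] mean [ 0.617 -0.237  0.062] zmax 0.084
dark [349.57407407 208.68518519] 54 [ 0.626 -0.241  0.09 ] 0.097850716902117
dark [347.44565217 166.64130435] 92 [ 0.743 -0.225  0.119] 0.12971422458694581
(257, 200) [0.622 0.032 0.114]
(257, 210) [0.59  0.029 0.123]
(240, 200) [0.618 0.082 0.112]
(275, 200) [ 0.626 -0.02   0.113]
(240, 220) [0.554 0.074 0.137]
(275, 220) [ 0.564 -0.025  0.128]
(257, 222) [0.554 0.026 0.13 ]
(237, 240) [0.512 0.086 0.035]
(277, 240) [ 0.522 -0.035  0.037]
(362, 278) [ 0.427 -0.294  0.05 ]
(402, 253) [ 0.509 -0.41   0.057]
(157, 242) [0.485 0.327 0.038]
(171, 201) [0.619 0.305 0.018]
```

View pics/c1.png

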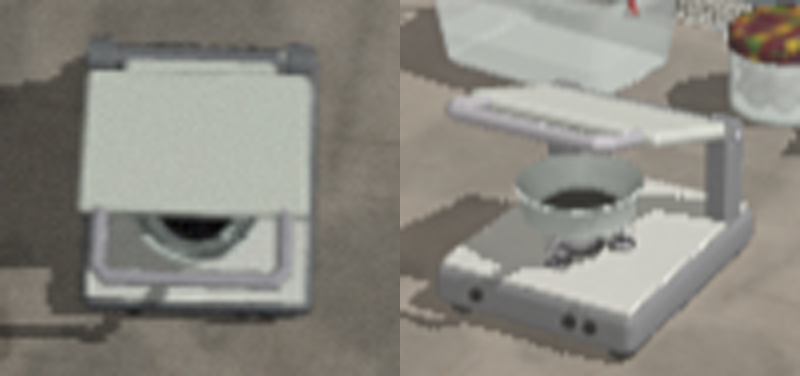

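The crop shows the lid slightly raised, with the panel at about 0.27 rad. The handle bar is at crop row ≈277, so top px ≈ (236..275, 239), and the towers are at the upper corners.

```bash
cat > reader.py <<'E'
from h import *
def measure():
    P=[];p,d=cap('top')
    for _ in range(3): d=np.median([d,cap('top')[1],cap('top')[1]],0)
    v,u=np.mgrid[180:260,215:300]; uv=np.c_[u.ravel(),v.ravel()]
    X=withdepth('top',uv,d); return p,d,uv,X
if __name__=='__main__':
    p,d,uv,X=measure()
    # top of base
    k=(abs(X[:,2]-.036)<.006)&(uv[:,0]>225)
    rect=cv2.minAreaRect(X[k,:2].astype(np.float32)); print('base',rect,cv2.boxPoints(rect).round(4).tolist())
    g=p[180:260,215:300].reshape(-1,3).astype(int)
    k=(X[:,2]>.1)&(g.min(1)>185); Q=X[k]
    m=np.zeros((80,85),np.uint8); m[uv[k,1]-180,uv[k,0]-215]=1
    m=cv2.erode(cv2.morphologyEx(m,cv2.MORPH_OPEN,np.ones((5,5))),np.ones((3,3)))
    Q=X[m.ravel()>0]; A=np.c_[Q[:,:2],np.ones(len(Q))]; co,*_=np.linalg.lstsq(A,Q[:,2],rcond=None)
    print('panel n',len(Q),'coef',co,'resid',np.std(A@co-Q[:,2]),'angle',np.arctan(np.hypot(*co[:2])),'yaw',np.arctan2(-co[1],-co[0]),'rect',cv2.minAreaRect(Q[:,:2].astype(np.float32)),Q.mean(0))
    # bar: above .1, image rows 233..243
    k=(X[:,2]>.1)&(uv[:,1]>=235)&(uv[:,1]<=244); Q=X[k]; print('bar',len(Q),Q.mean(0),cv2.minAreaRect(Q[:,:2].astype(np.float32)))
    f=np.polyfit(Q[:,1],Q[:,0],1); print('barfit',f,Q[:,1].min(),Q[:,1].max(),np.polyfit(Q[:,1],Q[:,2],1))
    k=(abs(uv[:,1]-193)<5)&(X[:,2]>.07)&(g.max(1)<150); Q=X[k]; print('towers',[ (Q[s].mean(0),s.sum()) for s in (Q[:,1]>.04,Q[:,1]<=.0)])
E
python3 reader.py
```

```text
base ((0.5862071514129639, 0.029492251574993134), (0.17056457698345184, 0.14865316450595856), 2.891542434692383) [[0.49729999899864197, 0.09939999878406525], [0.504800021648407, -0.04899999871850014], [0.6751000285148621, -0.04039999842643738], [0.6675999760627747, 0.1080000028014183]]
panel n 0 coef [0. 0. 0.] resid nan angle 0.0 yaw -3.141592653589793 rect ((0.0, 0.0), (0.0, 0.0), 0.0) [nan nan nan]
bar 166 [0.50407311 0.02629438 0.14634981] ((0.5058202743530273, 0.025135479867458344), (0.01729918085038662, 0.12044627219438553), 4.770492076873779)
barfit [-0.07116471  0.50594434] -0.03466169877849072 0.08583985224253389 [0.00073864 0.14633038]
towers [(array([0.64757074, 0.07825445, 0.10081217]), np.int64(94)), (array([ 0.65322395, -0.02286309,  0.10122175]), np.int64(71))]
  ret = _var(a, axis=axis, dtype=dtype, out=out, ddof=ddof,
  arrmean = um.true_divide(arrmean, div, out=arrmean,
  ret = ret.dtype.type(ret / rcount)
reader.py:17: RuntimeWarning: Mean of empty slice.
  print('panel n',len(Q),'coef',co,'resid',np.std(A@co-Q[:,2]),'angle',np.arctan(np.hypot(*co[:2])),'yaw',np.arctan2(-co[1],-co[0]),'rect',cv2.minAreaRect(Q[:,:2].astype(np.float32)),Q.mean(0))
  ret = um.true_divide(
```

Reader estimate: origin ≈ (0.566, 0.029), yaw ≈ 0.06. The lid is at ≈ 0.32 rad, with the bar at ≈ (0.5045, 0.0255, 0.141). This fits the base edges, towers and hinge geometry.

First I turn the tool and raise it.

```bash
cat > go.py <<'E'
# usage: go.py x y z [yaw of tool x] -> remaining delta in tool axes
import sys
from h import *
s=robot.sense(); t=np.array(list(map(float,sys.argv[1:4])))
r=R.from_quat(s['ee_rot']); M=r.as_matrix()
print('t',round(s['time_s'],2),'tcp',s['ee_pos'].round(4),'yawx',np.arctan2(M[1,0],M[0,0]).round(4),'z',M[:,2].round(3),'F',s['force'].round(1),'w',round(s['gripper_width'],4),'gf',round(s['grip_force'],1))
print('delta tool',r.inv().apply(t-s['ee_pos']).round(4))
E
echo '0,0,-0.124,0,0,-0.007,0.04;0,0,-0.124,0,0,-0.007,0.04;0,0,-0.124,0,0,-0.007,0.04;0,0,-0.124,0,0,-0.007,0.04;0,0,-0.124,0,0,-0.007,0.04;0,0,-0.124,0,0,-0.007,0.04;0,0,-0.124,0,0,-0.007,0.04;0,0,-0.124,0,0,-0.007,0.04;0,0,-0.124,0,0,-0.007,0.04;0,0,-0.124,0,0,-0.007,0.04;0,0,-0.124,0,0,-0.007,0.04;0,0,0,0,0,0,0.04' | python3 -m jog 20
python3 go.py 0.5045 0.0255 0.26
```

```text
time_s: 1.55
ee_pos: [0.165, -0.6038, 0.3104]
ee_rot: [0.685, 0.729, -0.001, 0.001]
force: [0.9, -0.5, -0.5]
gripper_width: 0.0403
grip_force: 0.0
t 1.55 tcp [ 0.165  -0.6038  0.3104] yawx 1.6329 z [ 0.001 -0.003 -1.   ] F [ 0.9 -0.5 -0.5] w 0.0403 gf 0.0
delta tool [0.6072 0.3779 0.0484]
```

```bash
echo '0,0,0,0.03,0.0189,0,0.04;0,0,0,0.03,0.0189,0,0.04;0,0,0,0.03,0.0189,0,0.04;0,0,0,0.03,0.0189,0,0.04;0,0,0,0.03,0.0189,0,0.04;0,0,0,0.03,0.0189,0,0.04;0,0,0,0.03,0.0189,0,0.04;0,0,0,0.03,0.0189,0,0.04;0,0,0,0.03,0.0189,0,0.04;0,0,0,0.03,0.0189,0,0.04' | python3 -m jog >/dev/null
echo '0,0,0,0.03,0.0189,0,0.04;0,0,0,0.03,0.0189,0,0.04;0,0,0,0.03,0.0189,0,0.04;0,0,0,0.03,0.0189,0,0.04;0,0,0,0.03,0.0189,0,0.04;0,0,0,0.03,0.0189,0,0.04;0,0,0,0.03,0.0189,0,0.04;0,0,0,0.03,0.0189,0,0.04;0,0,0,0.03,0.0189,0,0.04;0,0,0,0,0,0,0.04;0,0,0,0,0,0,0.04' | python3 -m jog 
python3 go.py 0.5045 0.0255 0.122
```

```text
time_s: 3.3
ee_pos: [0.4892, -0.0109, 0.3078]
ee_rot: [0.685, 0.728, -0.0, -0.0]
force: [-1.5, -1.3, -0.4]
gripper_width: 0.0396
grip_force: 0.0
t 3.3 tcp [ 0.4892 -0.0109  0.3078] yawx 1.6321 z [-0.001 -0.    -1.   ] F [-1.5 -1.3 -0.4] w 0.0396 gf 0.0
delta tool [0.0355 0.0177 0.1858]
```

```bash
echo '0,0,0,0.0178,0.0088,0,0.04;0,0,0,0.0178,0.0088,0,0.04;0,0,0,0,0,0.03,0.04;0,0,0,0,0,0.03,0.04;0,0,0,0,0,0.03,0.04;0,0,0,0,0,0.03,0.04;0,0,0,0,0,0.02,0.04;0,0,0,0,0,0,0.04' | python3 -m jog
python3 go.py 0.5045 0.0255 0.122
python3 - <<'E'
from h import *
p,_=cap('scene'); cv2.imwrite('pics/c2.png',cv2.resize(cv2.cvtColor(p,cv2.COLOR_RGB2BGR)[150:260,180:310],None,fx=5,fy=5,interpolation=2))
E
```

```text
time_s: 3.97
ee_pos: [0.4996, 0.023, 0.1627]
ee_rot: [0.687, 0.727, -0.004, -0.004]
force: [-0.7, -0.5, -1.0]
gripper_width: 0.04
grip_force: 0.0
t 3.97 tcp [0.4996 0.023  0.1627] yawx 1.6271 z [-0.011  0.    -1.   ] F [-0.7 -0.5 -1. ] w 0.04 gf 0.0
delta tool [0.0021 0.0055 0.0406]
```

View pics/c2.png

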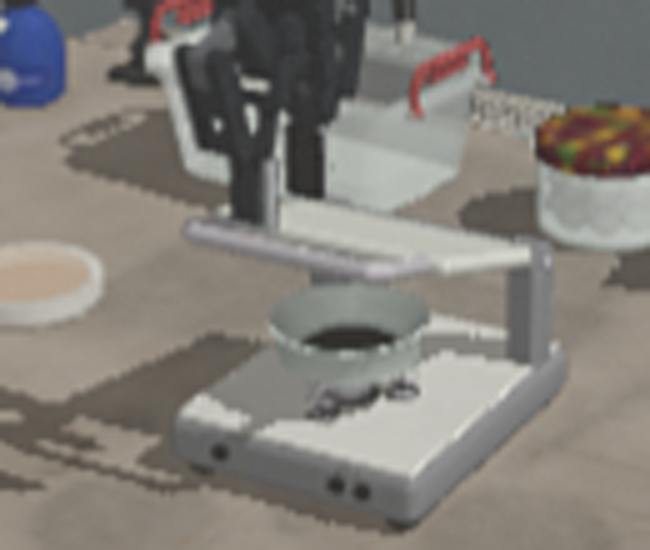

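The fingers straddle the bar region at crop (250..310, 200). I'll check the bar line, crop (195,232)–(400,272), from the scene view.

```bash
python3 - <<'E'
from h import *
uv=np.array([(190,228),(245,243),(300,257),(370,271),(430,266)])/5+[180,150]
print(onplane('scene',uv,.141).round(4)); print(onplane('scene',uv,.13).round(4))
c=robot.camera_params('scene')
for P in ([.4996,.023,.1627],[.5196,.023,.1627],[.4796,.023,.1627],[.5045,.0255,.141]):
    q=R.from_quat(c['orientation']).inv().apply(np.array(P)-c['position']); q=q*[1,-1,-1]
    px=cv2.projectPoints(q.reshape(1,3),np.zeros(3),np.zeros(3),np.array(c['mtx']),np.array(c['D']))[0].ravel(); print(P,px.round(1),((px-[180,150])*5).round())
E
echo '0,0,0,0,0,0,0.04' | python3 -m jog >/dev/null; python3 go.py 0.5045 0.0255 0.122
```

```text
[[ 0.4968  0.0769  0.141 ]
 [ 0.4962  0.0427  0.141 ]
 [ 0.4965  0.0102  0.141 ]
 [ 0.5004 -0.0274  0.141 ]
 [ 0.5199 -0.0487  0.141 ]]
[[ 0.5165  0.0928  0.13  ]
 [ 0.5159  0.0578  0.13  ]
 [ 0.5162  0.0245  0.13  ]
 [ 0.5202 -0.014   0.13  ]
 [ 0.5401 -0.0358  0.13  ]]
[0.4996, 0.023, 0.1627] [236.1 191.6] [280. 208.]
[0.5196, 0.023, 0.1627] [240.9 188.8] [304. 194.]
[0.4796, 0.023, 0.1627] [231.2 194.4] [256. 222.]
[0.5045, 0.0255, 0.141] [236.8 198.9] [284. 244.]
t 4.1 tcp [0.5047 0.0231 0.169 ] yawx 1.6284 z [ 0.001 -0.    -1.   ] F [-0.3 -0.6  0.1] w 0.0398 gf 0.0
delta tool [ 0.0024 -0.0001  0.047 ]
```

Both views agree to within ~5 mm (bar z ≈ 0.138–0.141). I'll descend and pinch.

```bash
echo '0,0,0,0.001,0,0.025,0.04;0,0,0,0.001,0,0.024,0.04;0,0,0,0,0,0,0.04;0,0,0,0,0,0,0.0;0,0,0,0,0,0,0.0;0,0,0,0,0,0,0.0;0,0,0,0,0,0,0.0;0,0,0,0,0,0,0.0;0,0,0,0,0,0,0.0' | python3 -m jog 30
python3 go.py 0.5045 0.0255 0.122
```

```text
time_s: 4.85
ee_pos: [0.5032, 0.0257, 0.121]
ee_rot: [0.686, 0.728, -0.002, -0.001]
force: [-5.8, -0.9, 4.3]
gripper_width: 0.0085
grip_force: 29.2
t 4.85 tcp [0.5032 0.0257 0.121 ] yawx 1.6309 z [-0.003 -0.001 -1.   ] F [-5.8 -0.9  4.3] w 0.0085 gf 29.2
delta tool [-0.0003  0.0013 -0.001 ]
```

```bash
echo '0,0,0,0,0.004,-0.0105,0;0,0,0,0,0.0043,-0.0102,0;0,0,0,0,0.0054,-0.0098,0;0,0,0,0,0.0058,-0.0095,0;0,0,0,0,0.0067,-0.009,0;0,0,0,0,0.0071,-0.0085,0;0,0,0,0,0.0079,-0.0079,0;0,0,0,0,0.0083,-0.0074,0;0,0,0,0,0.009,-0.0067,0;0,0,0,0,0.0092,-0.0061,0;0,0,0,0,0,0,0' | python3 -m jog
```

```text
time_s: 5.77
ee_pos: [0.5744, 0.0296, 0.211]
ee_rot: [0.686, 0.728, 0.001, 0.002]
force: [-4.2, -1.3, 9.3]
gripper_width: 0.0086
grip_force: 30.5
```

```bash
echo '0,0,0,0,0.0098,-0.0054,0;0,0,0,0,0.0101,-0.0047,0;0,0,0,0,0.0105,-0.0039,0;0,0,0,0,0.0106,-0.0032,0;0,0,0,0,0.0109,-0.0024,0;0,0,0,0,0.011,-0.0016,0;0,0,0,0,0.0111,-0.0008,0;0,0,0,0,0.0112,0,0;0,0,0,0,0.0111,0.0008,0;0,0,0,0,0.0111,0.0016,0;0,0,0,0,0,0,0;0,0,0,0,0,0,0' | python3 -m jog
```

```text
time_s: 6.77
ee_pos: [0.6826, 0.0358, 0.2287]
ee_rot: [0.686, 0.728, 0.003, 0.004]
force: [3.0, -2.8, 4.5]
gripper_width: 0.0086
grip_force: 30.0
```

```bash
echo '0,0,0,0,0,0,0.04;0,0,0,0,0,0,0.04;0,0,0,0,0,0,0.04;0,0,0,0,0,0,0.04;0,0,0,0,0,-0.015,0.04;0,0,0,0,0,-0.03,0.04;0,0,0,0,0,-0.03,0.04;0,0,0,0,0,-0.03,0.04;0,0,0,0,0,0,0.04;0,0,0,0,0,0,0.04' | python3 -m jog
python3 go.py 0.55 -0.15 0.30
python3 - <<'E'
from h import *
p,_=cap('scene'); t,d=cap('top')
cv2.imwrite('pics/c3.png',np.hstack([cv2.resize(cv2.cvtColor(q,cv2.COLOR_RGB2BGR)[s],(400,400),interpolation=2) for q,s in((p,np.s_[140:260,190:310]),(t,np.s_[170:260,210:300]))]))
E
```

```text
time_s: 7.6
ee_pos: [0.6802, 0.037, 0.3327]
ee_rot: [0.685, 0.728, 0.002, 0.002]
force: [0.7, 0.1, -1.0]
gripper_width: 0.0398
grip_force: 0.0
t 7.6 tcp [0.6802 0.037  0.3327] yawx 1.6311 z [ 0.006  0.    -1.   ] F [ 0.7  0.1 -1. ] w 0.0398 gf 0.0
delta tool [-0.1788 -0.1414  0.032 ]
```

View pics/c3.png

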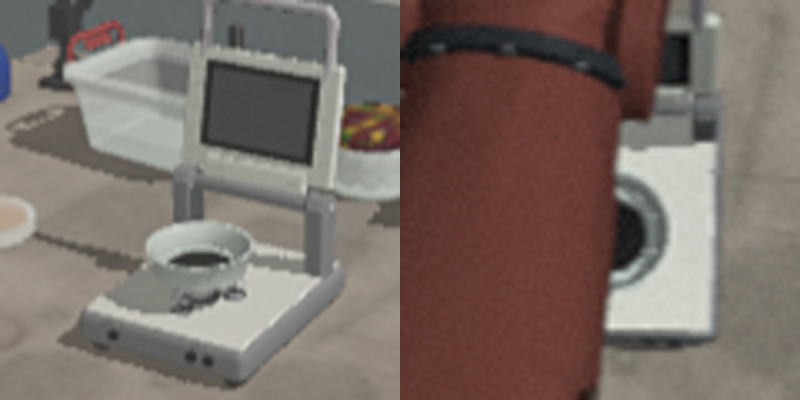

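The lid stands just past upright and let go. The cradle is visible in both panels. Next I measure the flask.

```bash
cat > flask.py <<'E'
from h import *
for n,(x0,x1,y0,y1) in (('top',(330,366,196,228)),('scene',(335,378,215,270))):
    p,d=cap(n); q=p[y0:y1,x0:x1]; hsv=cv2.cvtColor(q,cv2.COLOR_RGB2HSV)
    b=cv2.inRange(hsv,(108,110,30),(130,255,255)); b[q.max(2)<55]=0
    k=(q.max(2)<55).astype(np.uint8)
    _,l,st,c=cv2.connectedComponentsWithStats(k); 
    for i in range(1,len(st)):
        if st[i,4]>15:
            uv=c[i]+[x0,y0]; print(n,'dark',st[i]+[x0,y0,0,0,0],uv.round(1),'cap axis@.082',onplane(n,[uv],.082).round(4)[0])
    v,u=np.where(b>0); print(n,'blue bbox',u.min()+x0,u.max()+x0,v.min()+y0,v.max()+y0)
    if n=='scene':
        uu=(u.min()+u.max())/2+x0; print('axis dir scene',rays(n,[(uu,v.mean()+y0)]))
    cv2.imwrite(f'pics/f_{n}.png',cv2.resize(cv2.cvtColor(q,cv2.COLOR_RGB2BGR),(400,500 if n=='scene' else 355),interpolation=0))
E
python3 flask.py; python3 -c "
import cv2,numpy as np
a=cv2.imread('pics/f_top.png');b=cv2.imread('pics/f_scene.png');a=np.vstack([a,np.zeros((145,400,3),np.uint8)]);cv2.imwrite('pics/c4.png',np.hstack([a,b]))"
```

```text
top dark [346 204   8   8  49] [349.9 207.9] cap axis@.082 [ 0.6282 -0.2429  0.082 ]
top blue bbox 339 358 202 221
scene dark [354 226   8   7  32] [356.9 229.3] cap axis@.082 [ 0.614 -0.246  0.082]
scene blue bbox 345 377 215 261
axis dir scene (array([-0.333142  , -0.59355898,  0.60449549]), array([[ 0.84548938,  0.29946657, -0.48276157]]))
```

View pics/c4.png

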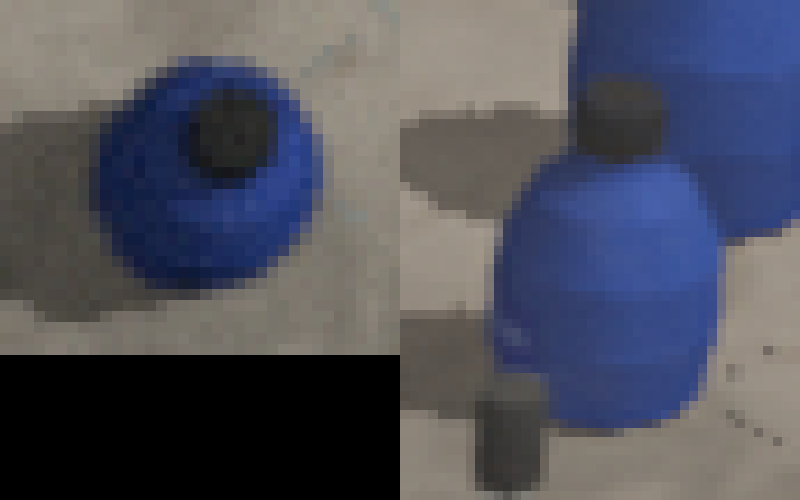

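The top crop shows the cap centred at px ≈ (350.4, 207.7) and the body at ≈ (348.1, 211.1). In the scene crop the cap is centred at ≈ (358.3, 227.4); the threshold had missed its lit part.

```bash
python3 - <<'E'
from h import *
print('top cap',onplane('top',[(350.4,207.7)],.083),'top body',onplane('top',[(348.1,211.1)],.034),'scene cap',onplane('scene',[(358.3,227.4)],.083))
o1,v1=rays('top',[(350.4,207.7)]);o2,v2=rays('scene',[(358.3,227.4)])
s=np.linalg.lstsq(np.c_[v1[0],-v2[0]],o2-o1,rcond=None)[0];print('tri',o1+s[0]*v1[0],o2+s[1]*v2[0])
E
python3 go.py 0.626 -0.243 0.30
```

```text
top cap [[ 0.62866133 -0.24418425  0.083     ]] top body [[ 0.62907777 -0.24446234  0.034     ]] scene cap [[ 0.62318311 -0.24575857  0.083     ]]
tri [ 0.62934709 -0.24458519  0.08012176] [ 0.62889106 -0.24368268  0.07988739]
t 7.8 tcp [0.678  0.0369 0.3267] yawx 1.6309 z [-0.004  0.    -1.   ] F [ 0.  -1.  -0.7] w 0.04 gf 0.0
delta tool [-0.2763 -0.0686  0.0269]
```

```bash
echo '0,0,0,-0.03,-0.007,0,0.05;0,0,0,-0.031,-0.0074,0,0.05;0,0,0,-0.031,-0.0074,0,0.05;0,0,0,-0.031,-0.0074,0,0.05;0,0,0,-0.031,-0.0074,0,0.05;0,0,0,-0.031,-0.0074,0.02,0.05;0,0,0,-0.031,-0.0074,0.02,0.05;0,0,0,-0.031,-0.0074,0.02,0.05;0,0,0,-0.031,-0.0075,0.02,0.05;0,0,0,0,0,0.02,0.05;0,0,0,0,0,0,0.05;0,0,0,0,0,0,0.05' | python3 -m jog
python3 go.py 0.6285 -0.2443 0.08
```

```text
time_s: 8.8
ee_pos: [0.6277, -0.2439, 0.2258]
ee_rot: [0.686, 0.728, -0.001, -0.004]
force: [0.1, -0.2, 0.1]
gripper_width: 0.0499
grip_force: 0.0
t 8.8 tcp [ 0.6277 -0.2439  0.2258] yawx 1.63 z [-0.006  0.004 -1.   ] F [ 0.1 -0.2  0.1] w 0.0499 gf 0.0
delta tool [-0.001   0.0017  0.1458]
```

```bash
echo '0,0,0,0,0.001,0.035,0.05;0,0,0,0,0,0.035,0.05;0,0,0,0,0,0.035,0.05;0,0,0,0,0,0.025,0.05;0,0,0,0,0,0.016,0.05;0,0,0,0,0,0,0.05;0,0,0,0,0,0,0.05' | python3 -m jog
python3 go.py 0.6285 -0.2443 0.078
python3 - <<'E'
from h import *
t,d=cap('top'); p,_=cap('scene')
cv2.imwrite('pics/c5.png',np.hstack([cv2.resize(cv2.cvtColor(q,cv2.COLOR_RGB2BGR)[s],(400,400),interpolation=2) for q,s in((p,np.s_[200:270,330:400]),(t,np.s_[180:260,220:300]))]))
E
```

```text
time_s: 9.38
ee_pos: [0.6311, -0.2435, 0.0838]
ee_rot: [0.685, 0.729, 0.0, -0.0]
force: [-0.1, 0.2, 0.3]
gripper_width: 0.05
grip_force: 0.0
t 9.38 tcp [ 0.6311 -0.2435  0.0838] yawx 1.6325 z [-0.  0. -1.] F [-0.1  0.2  0.3] w 0.05 gf 0.0
delta tool [-0.0007 -0.0026  0.0058]
```

View pics/c5.png

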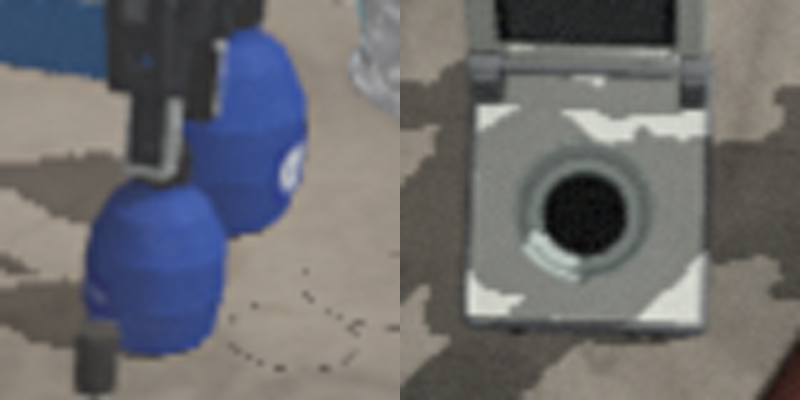

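The left panel shows the fingers around the cap. The right panel shows the cradle's dark seat disc centred at crop (185,214), which is top px ≈ (256.5,222.3), with the ring around it.

```bash
python3 - <<'E'
from h import *
p,d=cap('top'); x0,y0=220,180; q=p[y0:260,x0:300]
k=(q.max(2)<70).astype(np.uint8); k[:30]=0
_,l,st,c=cv2.connectedComponentsWithStats(k)
for i in range(1,len(st)):
    if st[i,4]>60 and st[i,4]<600:
        uv=c[i]+[x0,y0]; print(st[i],uv,onplane('top',[uv],.062),withdepth('top',[uv.round()],d)); cs,_=cv2.findContours((l==i).astype(np.uint8),0,1); print(cv2.fitEllipse(cs[0]))
uv=np.array([[220+117/5-.5,180+212/5],[220+253/5-.5,180+212/5],[220+186/5,180+141/5-.5],[220+186/5,180+284/5-.5]])
P=onplane('top',uv,.08);print(P,(P[0]+P[1])/2,(P[2]+P[3])/2)
v,u=np.mgrid[205:245,240:275]; X=withdepth('top',np.c_[u.ravel(),v.ravel()],d); X=X[X[:,2]>.07]; print('rim depth',len(X),cv2.minEnclosingCircle(X[:,:2].astype(np.float32)),X[:,2].max())
m,dd=cap('top'); v,u=np.mgrid[180:260,220:300]; X=withdepth('top',np.c_[u.ravel(),v.ravel()],dd)
E
echo '0,0,0,0,-0.0026,0.006,0.05;0,0,0,0,0,0,0.05;0,0,0,0,0,0,0;0,0,0,0,0,0,0;0,0,0,0,0,0,0;0,0,0,0,0,0,0;0,0,0,0,0,0,0;0,0,0,0,0,0,0' | python3 -m jog 60
```

```text
[ 29  35  16  16 214] [256.60280374 222.39252336] [[0.56564801 0.03006813 0.062     ]] [[0.56599046 0.02874827 0.06689775]]
((36.60068130493164, 42.397151947021484), (15.508537292480469, 15.786349296569824), 129.28427124023438)
[16 65 38  3 62] [255.25806452 245.75806452] [[0.49534136 0.02774062 0.062     ]] [[0.50097007 0.03068135 0.01707808]]
((35.160377502441406, 65.83645629882812), (1.7514073848724365, 33.141761779785156), 92.24160766601562)
[[ 0.55883577  0.06936148  0.08      ]
 [ 0.56545986 -0.01043975  0.08      ]
 [ 0.60649457  0.0313681   0.08      ]
 [ 0.52105552  0.02369416  0.08      ]] [0.56214782 0.02946086 0.08      ] [0.56377504 0.02753113 0.08      ]
rim depth 238 ((0.44562333822250366, 0.0011550337076187134), 0.16525237262248993) 1.5175747534506836
time_s: 10.25
ee_pos: [0.6284, -0.245, 0.0779]
ee_rot: [0.686, 0.728, 0.0, 0.0]
force: [0.3, 0.2, 1.6]
gripper_width: 0.0216
grip_force: 58.9
```

Cap gripped. The seat is at ≈ (0.565, 0.029). Lifting and carrying now.

```bash
echo '0,0,0,0,0,-0.015,0;0,0,0,0,0,-0.025,0;0,0,0,0,0,-0.03,0;0,0,0,0,0,-0.03,0;0,0,0,0,0,-0.03,0;0,0,0,0,0,-0.01,0;0,0,0,0,0,0,0' | python3 -m jog
echo '0,0,0,0.017,-0.0029,0,0;0,0,0,0.025,-0.0044,0,0;0,0,0,0.0277,-0.0047,0,0;0,0,0,0.0277,-0.0047,0,0;0,0,0,0.0277,-0.0047,0,0;0,0,0,0.0277,-0.0047,0,0;0,0,0,0.0277,-0.0047,0,0;0,0,0,0.0277,-0.0047,0,0;0,0,0,0.0277,-0.0047,0,0;0,0,0,0.025,-0.0044,0,0;0,0,0,0.0158,-0.0026,0,0;0,0,0,0,0,0,0' | python3 -m jog
echo '0,0,0,0,0,0,0;0,0,0,0,0,0,0' | python3 -m jog>/dev/null
python3 go.py 0.565 0.0285 0.160
```

```text
time_s: 10.83
ee_pos: [0.6302, -0.246, 0.2225]
ee_rot: [0.686, 0.728, 0.001, 0.004]
force: [0.1, -0.4, -1.2]
gripper_width: 0.0215
grip_force: 59.2
time_s: 11.83
ee_pos: [0.5613, 0.0319, 0.2142]
ee_rot: [0.684, 0.729, -0.001, -0.003]
force: [0.1, -0.8, -2.6]
gripper_width: 0.0216
grip_force: 59.1
t 12.0 tcp [0.5635 0.028  0.2157] yawx 1.6309 z [-0.003 -0.001 -1.   ] F [ 0.4 -0.7 -2.8] w 0.0216 gf 59.1
delta tool [0.0004 0.0017 0.0557]
```

```bash
echo '0,0,0,0,0.0015,0.02,0;0,0,0,0,0,0.02,0;0,0,0,0,0,0.01,0;0,0,0,0,0,0,0;0,0,0,0,0,0,0' | python3 -m jog>/dev/null
python3 go.py 0.565 0.0285 0.140
python3 - <<'E'
from h import *
p,_=cap('scene'); cv2.imwrite('pics/c6.png',cv2.resize(cv2.cvtColor(p,cv2.COLOR_RGB2BGR)[140:260,190:310],(600,600),interpolation=2))
E
```

```text
t 12.42 tcp [0.5652 0.0278 0.1665] yawx 1.6296 z [-0.002  0.    -1.   ] F [ 1.  -0.2 -2.2] w 0.0215 gf 59.1
delta tool [ 0.0007 -0.0001  0.0265]
```

View pics/c6.png

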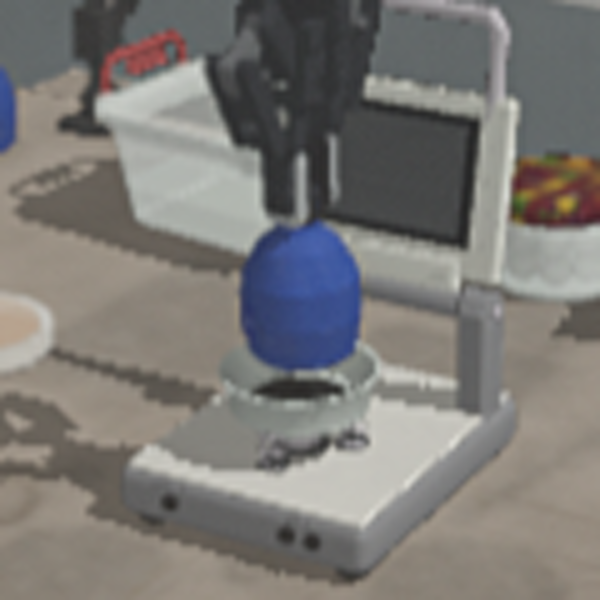

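The flask (columns 241–361) is centred over the ring (219–382). I'll lower it gently onto the seat.

```bash
echo '0,0,0,0.0005,0,0.008,0;0,0,0,0,0,0.008,0;0,0,0,0,0,0.005,0;0,0,0,0,0,0,0;0,0,0,0,0,0,0' | python3 -m jog
echo '0,0,0,0,0,0.003,0;0,0,0,0,0,0.002,0;0,0,0,0,0,0,0;0,0,0,0,0,0,0' | python3 -m jog
python3 go.py 0.565 0.0285 0.140
```

```text
time_s: 12.88
ee_pos: [0.5653, 0.0292, 0.1459]
ee_rot: [0.686, 0.728, -0.0, -0.001]
force: [0.9, 0.0, -1.6]
gripper_width: 0.0209
grip_force: 59.1
time_s: 13.22
ee_pos: [0.5658, 0.0291, 0.1415]
ee_rot: [0.686, 0.728, -0.0, -0.0]
force: [-1.4, -0.0, -2.4]
gripper_width: 0.021
grip_force: 59.1
t 13.22 tcp [0.5658 0.0291 0.1415] yawx 1.6308 z [-0. -0. -1.] F [-1.4 -0.  -2.4] w 0.021 gf 59.1
delta tool [-0.0006 -0.0008  0.0015]
```

```bash
echo '0,0,0,0,0,0.002,0;0,0,0,0,0,0.001,0;0,0,0,0,0,0,0;0,0,0,0,0,0,0' | python3 -m jog
echo '0,0,0,0,0,0.002,0;0,0,0,0,0,0.001,0;0,0,0,0,0,0,0;0,0,0,0,0,0,0;0,0,0,0,0,0,0' | python3 -m jog
```

```text
time_s: 13.55
ee_pos: [0.5666, 0.0291, 0.1396]
ee_rot: [0.686, 0.728, 0.001, 0.001]
force: [0.3, -0.2, 2.7]
gripper_width: 0.0218
grip_force: 59.7
time_s: 13.97
ee_pos: [0.5665, 0.029, 0.136]
ee_rot: [0.686, 0.728, 0.001, 0.001]
force: [0.4, 1.3, 4.6]
gripper_width: 0.0214
grip_force: 59.9
```

The flask is seated and the springs are engaging. Pressing on down.

```bash
echo '0,0,0,0,0,0.003,0;0,0,0,0,0,0.003,0;0,0,0,0,0,0.003,0;0,0,0,0,0,0.003,0;0,0,0,0,0,0.002,0;0,0,0,0,0,0,0;0,0,0,0,0,0,0' | python3 -m jog 80
echo '0,0,0,0,0,0.002,0;0,0,0,0,0,0.001,0;0,0,0,0,0,0,0;0,0,0,0,0,0,0' | python3 -m jog
echo '0,0,0,0,0,0.001,0;0,0,0,0,0,0,0;0,0,0,0,0,0,0' | python3 -m jog
```

```text
time_s: 14.55
ee_pos: [0.5671, 0.0291, 0.1234]
ee_rot: [0.686, 0.728, 0.001, 0.001]
force: [-2.0, 0.3, 11.5]
gripper_width: 0.0208
grip_force: 80.5
time_s: 14.88
ee_pos: [0.5672, 0.0291, 0.1208]
ee_rot: [0.686, 0.728, 0.001, 0.001]
force: [-1.3, 1.5, 11.6]
gripper_width: 0.0207
grip_force: 80.7
time_s: 15.13
ee_pos: [0.5672, 0.0291, 0.12]
ee_rot: [0.686, 0.728, 0.001, 0.001]
force: [-1.3, 1.3, 11.8]
gripper_width: 0.0205
grip_force: 80.8
```

```bash
echo '0,0,0,0,0,0.0015,0;0,0,0,0,0,0,0;0,0,0,0,0,0,0;0,0,0,0,0,0,0' | python3 -m jog
python3 - <<'E'
from h import *
p,_=cap('scene'); cv2.imwrite('pics/c7.png',cv2.resize(cv2.cvtColor(p,cv2.COLOR_RGB2BGR)[140:260,190:310],(600,600),interpolation=2))
E
```

```text
time_s: 15.47
ee_pos: [0.5675, 0.0291, 0.1196]
ee_rot: [0.685, 0.728, 0.001, 0.001]
force: [-3.2, 0.5, 17.2]
gripper_width: 0.0207
grip_force: 81.4
```

View pics/c7.png

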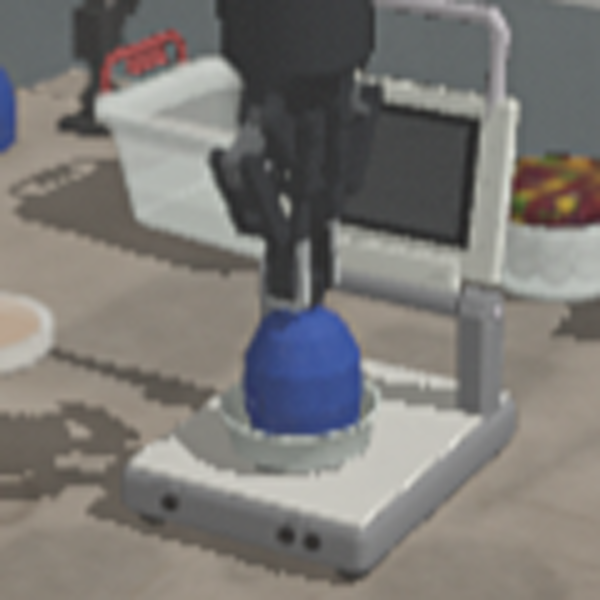

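The ring is down against the base with the flask upright in it (columns 245–362). The force jumped to 17 N at 20 mm of travel, so it is at the bottom stop. The lid still stands.

```bash
echo '0,0,0,0,0,0.0005,0;0,0,0,0,0,0,0;0,0,0,0,0,0,0;0,0,0,0,0,0,0;0,0,0,0,0,0,0' | python3 -m jog
python3 -c "
from station import robot
print(robot.hand_in())"
```

```text
time_s: 15.93
ee_pos: [0.5676, 0.0291, 0.1196]
ee_rot: [0.685, 0.728, 0.001, 0.001]
force: [-4.0, 1.4, 19.5]
gripper_width: 0.0209
grip_force: 81.7
the job is handed in; nothing more can be done
None
```

I handed the job in at about 16 s with the lid standing just past upright (about 1.77 rad by my measurement) and the flask held pressed to the bottom of the ring's 20 mm travel; hand-in gave no verdict, so I can't confirm it passed.

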